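# Clip a cheese box shut and stack it

### The arm

A 6-joint arm with a two-finger parallel gripper is mounted at the origin on the work surface. World frame = base frame: x ahead of the robot, y to its left, z up, the work surface at z = 0. Lengths are in m, angles in rad, forces in N, time in s.
With the tool pointing down it reaches from about 0.325 to 0.9 m from the base axis. Payload 6.1 kg.
Tool frame: the origin (TCP) lies midway between the tips of the shut fingers; the grasp point (between the pads) lies 19 mm behind it; z points along the fingers, y is the line along which they close (so a half turn about z gives the same grasp; the last joint's range is limited). The gripper opens to 85 mm and grips with 20 to 120 N. Pads are 22 mm wide; open, the fingers measure 114 mm over their backs; the gripper's body (76 mm by 85 mm) begins 54 mm behind the grasp point. The pads swing forward as they close: fully open they stand 13 mm farther back than shut.
Start: joints at [1.194, 0.22, 1.526, -0, 1.395, -0.126], TCP at [0.155, 0.605, 0.209] pointing down, gripper open.
Joint ranges: [-2.98, 2.98], [-0.91, 2.08], [0.09, 2.57], [-1.24, 4.39], [0.2, 2.65], [-2.68, 2.68]. Speed limits (rad/s): [2.57, 2.57, 3.01, 3.14, 3.14, 3.14].

### API

Orientations are given as [roll, pitch, yaw] about the fixed x, y, z axes, in that order (R = Rz(yaw) Ry(pitch) Rx(roll)).
In Python, from plant import movep, move_l, set_joints, gripper_to, hold, inverse_kinematics, observe, get_image, get_calibration, Unreachable, job_done gives the robot as it stands. Calls block until the motion is done:
- movep(position, orientation): joint-space move of the TCP to a pose.
- move_l(position, feed=0.15, rotation=None, max_force=None): straight line of the TCP; rotation=None keeps the orientation; feed is the mean speed in m/s. With max_force (N) it stops when the force on the tool has changed by that much, and returns True; else False.
- set_joints(angles): joint-space move.
- gripper_to(opening, f_grip=None): finger opening in m; f_grip is the grip in N (None keeps the last); returns when the fingers have stopped.
- hold(seconds).
- inverse_kinematics(position, orientation): joint angles nearest the present ones, or None.
- observe(): the state.
- get_image(name): name is "scene" or "side" or "wrist"; returns (picture, depth): 480x640x3 uint8, red, green, blue; 480x640 float32, m along the optical axis (not along the pixel's ray), 0 where there is no reading.
- get_calibration(name): a dict with "intrinsics" (3x3 intrinsics, pixels), "world_from_camera" (4x4, takes a point from camera to world coordinates). Camera axes: x right, y down, z forward; pixel columns grow to the right and rows downward; lengths in m; the calibration is good to about 2 mm. The wrist camera is an equidistant fisheye: a pixel r from the principal point sees the ray r / f radians off the axis. A picture is of the moment at which its call begins: read the wrist's pose just before it. get_calibration takes no time and is no camera call; for the wrist camera it gives the pose at the moment of the call.
A pose or a line that the arm cannot do raises Unreachable and nothing moves.
- job_done(): hands the job in; it is judged then, once.
The state is a dict: "time_s": time; "q": joint angles; "joint_velocities": joint speeds; "joint_torque": joint torques, N m; "eef_pos": TCP position; "tcp_rot": TCP orientation; "ft_force": force on the tool from outside, world axes, zero at the start; "torque": the same for the moment, N m; "opening": finger opening in m; "grasp_force": force on a finger pad.
Only numpy, scipy, OpenCV 4.12 (cv2) and the standard library are available. Lean on these libraries where they do the work, as an engineer would, in place of code of your own. Each camera call takes 0.05 s, during which the arm holds its last target. There are 200 camera calls.

### The job

Fold all four clip flaps on the rim of the open-clipped cheese box fully down while it stands on the counter, then lift it by the grip bar on its lid and set it gently and squarely on top of the other box, their edges in line. Keep the box upright, leave the other box where it stands and do not disturb the things around, and let go.

Things in the scene. Friction and masses are not known exactly. Their poses are not given: they have to be found in the camera images.
- box: box to be closed and stacked, loose, 0.5 to 0.9 kg: clear tub 124 x 98 mm on four feet 24 mm tall, round cheese inside, flat grey lid 136 x 110 mm pressed on for good (top at z = 85), four white clip flaps sticking out from its rim. Origin: centre of the underside of the feet, z up, x along the long side. A sideways push of 4 N or more can slide it
- box_bar (a point): middle of the top of the grip bar on the lid of the box to be stacked, at (0, 0, 105) mm in the box frame. The bar is 60 mm along the box's x, 16 mm wide along its y, stands 20 mm above the lid and carries the whole box; its axes are the box's
- base_box: the other box, foot of the column, same make and sizes, loose, about 1 kg, square-cut cheese inside, its flaps down and fixed. Origin and axes as for the box. A stacked box's feet (20 mm square, at x = +-50, y = +-37 mm) stand on its lid (z = 85 mm) around its bar, which they clear by 4 mm; the stacked origin is then 85 mm above this one
- flap_1 (a joint): clip flap on the +x (short) end of the box (box frame), 44 mm wide, 28 mm long, 3 mm thick. Hinge line level along the lid's edge, middle at (71, 0, 80) mm in the box frame. Angle: 0 = fully down against the rim (its stop); 1.57 = sticking straight out; more = tilted upward; at most 2.6. Light friction hinge (under 1 N at its edge): it stays where left, no snap.
- flap_1_edge (a point): middle of the free edge of the clip flap on the +x (short) end, 28 mm from its hinge line
- flap_2 (a joint): clip flap on the +y (long) side of the box (box frame), 44 mm wide, 28 mm long, 3 mm thick. Hinge line level along the lid's edge, middle at (0, 58, 80) mm in the box frame. Angle: 0 = fully down against the rim (its stop); 1.57 = sticking straight out; more = tilted upward; at most 2.6. Light friction hinge (under 1 N at its edge): it stays where left, no snap.
- flap_2_edge (a point): middle of the free edge of the clip flap on the +y (long) side, 28 mm from its hinge line
- flap_3 (a joint): clip flap on the -x (short) end of the box (box frame), 44 mm wide, 28 mm long, 3 mm thick. Hinge line level along the lid's edge, middle at (-71, 0, 80) mm in the box frame. Angle: 0 = fully down against the rim (its stop); 1.57 = sticking straight out; more = tilted upward; at most 2.6. Light friction hinge (under 1 N at its edge): it stays where left, no snap.
- flap_3_edge (a point): middle of the free edge of the clip flap on the -x (short) end, 28 mm from its hinge line
- flap_4 (a joint): clip flap on the -y (long) side of the box (box frame), 44 mm wide, 28 mm long, 3 mm thick. Hinge line level along the lid's edge, middle at (0, -58, 80) mm in the box frame. Angle: 0 = fully down against the rim (its stop); 1.57 = sticking straight out; more = tilted upward; at most 2.6. Light friction hinge (under 1 N at its edge): it stays where left, no snap.
- flap_4_edge (a point): middle of the free edge of the clip flap on the -y (long) side, 28 mm from its hinge line
- cheese_wheel: bystander: a yellow cheese wheel (90 mm across) on a round wooden board (116 mm across), 57 mm tall in all, loose; origin at the centre of its underside
- card_stand: bystander: blank paper card in a wooden block, 80 mm wide, 70 mm tall, loose; origin at the centre of its underside
- bowl: bystander: white bowl, 110 mm across, 45 mm tall, loose; origin at the centre of its underside
- spreader: bystander: spatula-like cheese spreader lying on the counter, 160 mm long, loose; origin near its middle

How it is judged:
By the outcome, as a careful person would: the job done as asked, in the order asked, and still so for the second after the job is handed in, with the robot touching nothing.
It also fails if it takes over 72 s, if anything falls off the work surface, if the arm or the gripper's body presses on something with over 40 N, if the wrist force passes 120 N, or if a joint passes its speed limit or range.

## Working session

There is one attempt and no reset: what is moved stays moved. The work goes in short steps, each a Python script; the robot and the scene stay as the last script left them, time stands still between calls to the robot, and variables do not carry over. Pictures are saved under pics/ and viewed, at most 10 in all, crops included, and the job is handed in when it is done.

```bash
ls; mkdir -p pics; python3 - <<'E'
from plant import *
import cv2,numpy as np
for n in("scene","side"):
    p,d=get_image(n); cv2.imwrite(f"pics/{n}0.png",p[:,:,::-1]); np.savez(f"{n}0.npz",p=p,d=d)
    c=get_calibration(n); print(n,c['intrinsics'].tolist() if hasattr(c['intrinsics'],'tolist') else c['intrinsics'],np.round(c['world_from_camera'],3).tolist(), (d>0).mean())
print(observe())
E
```

```text
pics
scene [[460.9286506345445, 0.0, 317.1463792276209], [0.0, 460.9286506345445, 239.1320542548], [0.0, 0.0, 1.0]] [[-0.396, 0.766, -0.506, 1.188], [0.918, 0.334, -0.212, 0.251], [0.006, -0.549, -0.836, 1.062], [0.0, 0.0, 0.0, 1.0]] 0.9958723958333333
side [[544.8668124856258, 0.0, 320.3067093268497], [0.0, 544.8668124856258, 237.12380598513738], [0.0, 0.0, 1.0]] [[0.92, -0.271, 0.283, 0.246], [-0.391, -0.671, 0.63, -0.777], [0.02, -0.69, -0.723, 0.995], [0.0, 0.0, 0.0, 1.0]] 0.9959505208333334
{'time_s': 0.1, 'q': array([ 1.19390564e+00,  2.21187879e-01,  1.52751281e+00,  4.68825920e-06,
        1.39468876e+00, -1.26123077e-01]), 'joint_velocities': array([ 1.99078703e-05, -1.08656381e-03, -2.11461746e-03,  2.04182186e-03,
       -3.07319005e-03, -9.10107718e-04]), 'joint_torque': array([ 3.20673635e-04, -4.98241174e+01, -3.90551591e+01, -1.46195684e-04,
        5.58245229e-03,  1.10542965e-05]), 'eef_pos': array([0.15488919, 0.60489359, 0.20767498]), 'tcp_rot': array([-3.13981072e+00, -2.30593895e-04,  2.89082401e+00]), 'ft_force': array([0.00123902, 0.27698987, 0.27370468]), 'torque': array([-0.02241082, -0.01429888,  0.05130091]), 'grasp_force': 0.0, 'opening': 0.08520824500962439}
```

View pics/scene0.png

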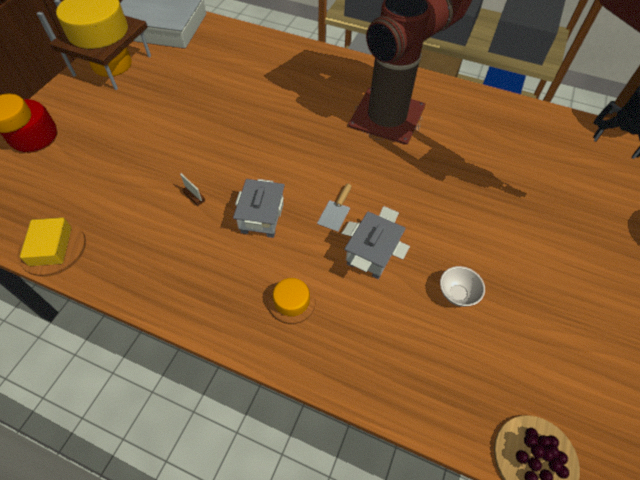

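View pics/side0.png

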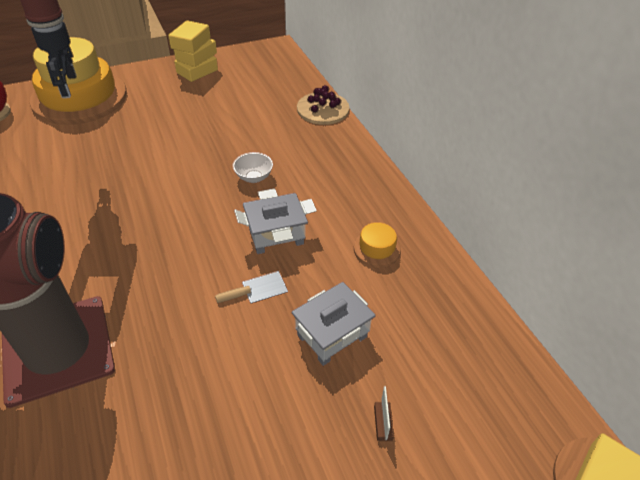

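The scene view shows the open box at about (375,243), flaps out, and the closed base box at (260,205). The spreader is between them, the bowl at (462,287), the wheel at (291,298) and the card at (192,188). The side view shows the open box at (275,215) and the base at (335,320).

```bash
cat > h.py <<'E'
import numpy as np,cv2
from plant import *
def cloud(d,c):
    K=np.array(c['intrinsics']);T=np.array(c['world_from_camera'])
    v,u=np.mgrid[:480,:640]; X=(u-K[0,2])/K[0,0]*d; Y=(v-K[1,2])/K[1,1]*d
    return np.stack([X,Y,d],-1)@T[:3,:3].T+T[:3,3]
def onplane(c,uv,z,fish=False):
    K=np.array(c['intrinsics']);T=np.array(c['world_from_camera']);uv=np.atleast_2d(uv).astype(float)
    x=(uv-K[:2,2])/np.array([K[0,0],K[1,1]])
    if fish:
        th=np.linalg.norm(x,axis=1,keepdims=True); r=np.hstack([x/np.maximum(th,1e-9)*np.sin(th),np.cos(th)])
    else: r=np.hstack([x,np.ones((len(x),1))])
    r=r@T[:3,:3].T; s=(z-T[2,3])/r[:,2]; return (T[:3,3]+r*s[:,None])[:,:2]
def lidrect(c,mask,z=0.085,fish=False):
    cs,_=cv2.findContours(mask.astype(np.uint8),cv2.RETR_EXTERNAL,cv2.CHAIN_APPROX_NONE)
    k=max(cs,key=cv2.contourArea)[:,0]; P=onplane(c,k,z,fish)
    (cx,cy),(w,h),a=cv2.minAreaRect((P*1000).astype(np.float32))
    if w<h:w,h,a=h,w,a-90
    return np.array([cx,cy])/1000,w,h,np.deg2rad((a+90)%180-90)
E
python3 - <<'E'
from h import *
for n in("scene","side"):
    f=np.load(n+"0.npz");p,d=f['p'],f['d'];c=get_calibration(n);W=cloud(d,c);z=W[...,2]
    hsv=cv2.cvtColor(p,cv2.COLOR_RGB2HSV);S,V=hsv[...,1],hsv[...,2]
    roi=(W[...,0]>.25)&(W[...,0]<1)&(abs(W[...,1])<.6)
    m=roi&(S<60)&(V<180)&(abs(z-.085)<.012)
    m=cv2.morphologyEx(m.astype(np.uint8),cv2.MORPH_OPEN,np.ones((3,3)))
    k,L,st,ce=cv2.connectedComponentsWithStats(m)
    for i in range(1,k):
        if st[i,4]<300: continue
        mm=cv2.morphologyEx((L==i).astype(np.uint8),cv2.MORPH_CLOSE,np.ones((9,9)))
        r=lidrect(c,mm);print(n,"lid",np.round(r[0],4),round(r[1]),round(r[2]),round(r[3],3),"zmed",round(float(np.median(z[L==i])),4))
        # flaps
        R=np.array([[np.cos(r[3]),np.sin(r[3])],[-np.sin(r[3]),np.cos(r[3])]])
        q=(W[...,:2]-r[0])@R.T; w=(S<50)&(V>150)&(z>.04)
        for nm,mk in(("1",(q[...,0]>.072)),("3",q[...,0]<-.072),("2",(q[...,1]>.058)),("4",q[...,1]<-.058)):
            o=w&mk&(np.abs(q).max(-1)<.11)
            if o.sum()>15: print("  flap",nm,o.sum(),"q extents",np.round(np.percentile(q[o],[2,98],axis=0),3).tolist(),"z",np.round(np.percentile(z[o],[2,50,98]),3))
    m=roi&(z>.015)&(z<.15); m=cv2.morphologyEx(m.astype(np.uint8),cv2.MORPH_OPEN,np.ones((3,3)))
    k,L,st,ce=cv2.connectedComponentsWithStats(m)
    for i in range(1,k):
        if st[i,4]>60: print(n,"obj",np.round(W[L==i][:,:2].min(0),3),np.round(W[L==i].max(0),3))
E
```

```text
scene lid [ 0.544  -0.1896] 142 116 0.24 zmed 0.0859
  flap 1 18 q extents [[0.072, -0.016], [0.076, 0.02]] z [0.081 0.085 0.087]
  flap 2 20 q extents [[-0.019, 0.058], [0.018, 0.062]] z [0.081 0.084 0.088]
scene lid [0.5324 0.1252] 142 138 -0.099 zmed 0.0854
  flap 1 162 q extents [[0.073, -0.008], [0.099, 0.032]] z [0.08  0.084 0.087]
  flap 3 153 q extents [[-0.091, -0.008], [-0.073, 0.032]] z [0.081 0.091 0.101]
  flap 2 170 q extents [[-0.021, 0.068], [0.022, 0.096]] z [0.078 0.083 0.086]
  flap 4 64 q extents [[-0.019, -0.072], [0.019, -0.058]] z [0.072 0.076 0.08 ]
scene obj [ 0.54  -0.443] [ 0.58  -0.366  0.074]
scene obj [ 0.466 -0.256] [ 0.624 -0.12   0.11 ]
scene obj [ 0.341 -0.014] [0.42  0.004 0.025]
scene obj [0.44  0.053] [0.634 0.223 0.109]
scene obj [ 0.875 -0.6  ] [ 0.897 -0.591  0.063]
scene obj [0.501 0.324] [0.605 0.432 0.05 ]
scene obj [ 0.706 -0.044] [0.795 0.045 0.063]
scene obj [0.82  0.577] [0.884 0.6   0.076]
scene obj [0.875 0.57 ] [0.906 0.6   0.065]
side lid [0.5306 0.1299] 138 115 -0.107 zmed 0.0832
  flap 1 142 q extents [[0.072, -0.015], [0.1, 0.028]] z [0.078 0.081 0.085]
  flap 3 98 q extents [[-0.091, -0.018], [-0.072, 0.025]] z [0.081 0.091 0.098]
  flap 2 144 q extents [[-0.022, 0.059], [0.022, 0.092]] z [0.077 0.08  0.084]
  flap 4 165 q extents [[-0.019, -0.08], [0.023, -0.059]] z [0.069 0.075 0.081]
side lid [ 0.5412 -0.1932] 138 112 0.243 zmed 0.0836
  flap 1 21 q extents [[0.072, -0.02], [0.075, 0.021]] z [0.078 0.08  0.084]
  flap 2 26 q extents [[-0.018, 0.058], [0.023, 0.063]] z [0.078 0.081 0.084]
side obj [0.84  0.565] [0.908 0.599 0.07 ]
side obj [0.498 0.317] [0.608 0.429 0.049]
side obj [0.438 0.048] [0.634 0.224 0.107]
side obj [ 0.7  -0.05] [0.79  0.039 0.06 ]
side obj [ 0.464 -0.261] [ 0.62  -0.124  0.108]
side obj [ 0.339 -0.017] [ 0.374 -0.002  0.021]
side obj [ 0.528 -0.446] [ 0.579 -0.37   0.073]
```

```bash
cat >> h.py <<'E'
PI=np.pi
def down(x,y,z,yaw,move=True):
    """joint move, tool down, tool-x along yaw (mod pi), least wrist turning"""
    q=observe()['q'];best=None
    for k in(-1,0,1,2):
        a=(yaw+k*PI+PI)%(2*PI)-PI; j=inverse_kinematics([x,y,z],[PI,0,a])
        if j is not None:
            c=np.abs(np.array(j)-q).max()
            if abs(j[5])<2.6 and(best is None or c<best[0]-1e-6):best=(c,j,a)
    if move: set_joints(best[1])
    return best[2]
def snap(n,name):
    c=get_calibration(n);p,d=get_image(n);cv2.imwrite(f"pics/{name}.png",p[:,:,::-1]);np.savez(name+".npz",p=p,d=d,K=c['intrinsics'],T=c['world_from_camera']);return p,d,c
E
python3 - <<'E'
from h import *
gripper_to(0.0)
a=down(.532,.132,.28,-.103); hold(.2)
p,d,c=snap("wrist","w1");print(a,observe()['time_s'],observe()['eef_pos'],observe()['q'],np.round(c['intrinsics'],1).tolist(),np.round(c['world_from_camera'],3).tolist())
E
```

```text
3.0385926535897934 3.3 [0.53185012 0.13253607 0.27990498] [ 1.00303565e-01 -2.13082241e-03  1.63503596e+00  3.61524512e-05
  1.50887266e+00 -1.36840939e+00] [[371.6, 0.0, 320.2], [0.0, 371.6, 236.4], [0.0, 0.0, 1.0]] [[0.101, 0.95, 0.295, 0.455], [0.995, -0.096, -0.03, 0.141], [-0.0, 0.297, -0.955, 0.444], [0.0, 0.0, 0.0, 1.0]]
```

View pics/w1.png

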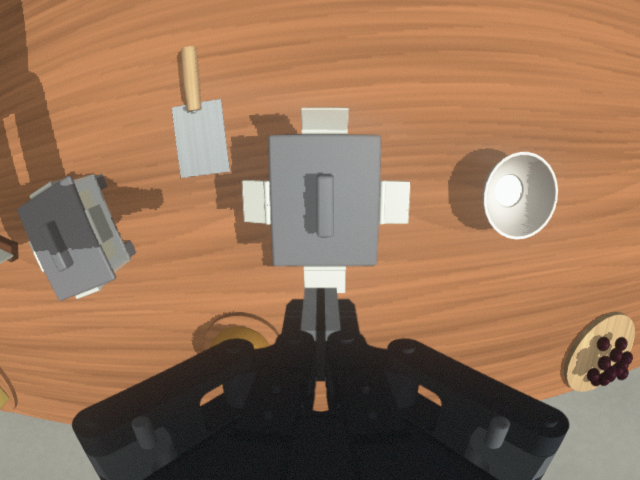

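The wrist view shows the lid at (270–380, 135–266), flap 3 at the top (325,120), flap 1 at the bottom (325,279), flap 4 at the left (257,201) and flap 2 at the right (395,202). The base box is at (70,235) and the spreader at (200,140), clear of the flaps.

```bash
cat >> h.py <<'E'
def wristlid(p,c,seed):
    """lid pose from a wrist picture; seed pixel on the lid"""
    hsv=cv2.cvtColor(p,cv2.COLOR_RGB2HSV);V=hsv[...,2].astype(int);S=hsv[...,1]
    m=((S<60)&(V>75)&(V<150)).astype(np.uint8)
    m=cv2.morphologyEx(m,cv2.MORPH_OPEN,np.ones((5,5)))
    k,L,st,ce=cv2.connectedComponentsWithStats(m); i=L[seed[1],seed[0]]
    mm=cv2.morphologyEx((L==i).astype(np.uint8),cv2.MORPH_CLOSE,np.ones((15,15)))
    mm=cv2.morphologyEx(mm,cv2.MORPH_OPEN,np.ones((21,21)))
    return lidrect(c,mm,.085,True),st[i]
E
python3 - <<'E'
from h import *
f=np.load("w1.npz");p=f['p'];c=dict(intrinsics=f['K'],world_from_camera=f['T'])
hsv=cv2.cvtColor(p,cv2.COLOR_RGB2HSV);print(hsv[160,300],hsv[250,350],hsv[200,395],hsv[200,257])
print(wristlid(p,c,(300,160)), wristlid(p,c,(85,220)))
for px in([325,175],[325,235],[302,108],[348,108],[305,292],[345,292],[243,180],[243,222],[410,182],[410,223]):print(px,onplane(c,px,.08,True),onplane(c,px,.105,True))
E
```

```text
[  0   0 146] [ 90   3 147] [ 37   9 242] [ 34  16 222]
((array([0.74595038, 0.10349884]), 1723.076904296875, 1006.3971557617188, np.float64(1.4729930673422815)), array([     0,      0,    640,    480, 291209], dtype=int32)) ((array([ 0.53576514, -0.17008093]), 145.73080444335938, 138.9767608642578, np.float64(-1.348905523129291)), array([  18,  176,  117,  124, 7924], dtype=int32))
[325, 175] [[0.50501034 0.14011098]] [[0.5015813  0.14014248]]
[325, 235] [[0.56646695 0.13405758]] [[0.55881628 0.13450491]]
[302, 108] [[0.43707953 0.12467913]] [[0.43831685 0.12577069]]
[348, 108] [[0.44142576 0.16872395]] [[0.44236453 0.16678994]]
[305, 292] [[0.62860663 0.10623052]] [[0.6166874  0.10858937]]
[345, 292] [[0.63305069 0.14940504]] [[0.62082617 0.14879811]]
[243, 180] [[0.50088134 0.0581504 ]] [[0.49773593 0.06381202]]
[243, 222] [[0.54401561 0.05159648]] [[0.53790718 0.05770831]]
[410, 182] [[0.51956065 0.22472851]] [[0.5151321  0.21894739]]
[410, 223] [[0.56240902 0.2228903 ]] [[0.55503709 0.21723545]]
```

```bash
sed -i 's/(V>75)&(V<150)/(V>95)\&(V<175)/' h.py
python3 - <<'E'
from h import *
f=np.load("w1.npz");p=f['p'];c=dict(intrinsics=f['K'],world_from_camera=f['T'])
print(wristlid(p,c,(300,160)))
E
```

```text
((array([0.53097754, 0.1372697 ]), 133.77069091796875, 109.77043151855469, np.float64(-0.10214687519053423)), array([  268,   134,   113,   132, 14274], dtype=int32))
```

```bash
cat >> h.py <<'E'
def fold(C,yaw,n,F=2.5):
    e=yaw+[0,PI/2,PI,-PI/2][n-1]; u=np.array([np.cos(e),np.sin(e)]); H=.071 if n%2 else .058
    at=lambda r:list(C+u*(H+r))
    down(*at(.024),.135,e)
    move_l(at(.024)+[.046],feed=.08)
    f0=observe()['ft_force']
    for k in range(4):
        s=move_l(at(.005)+[.046],feed=.015,max_force=2.2)
        o=observe();r=(o['eef_pos'][:2]-C)@u-H
        print(n,s,"r=%.4f"%r,"dF",np.round(o['ft_force']-f0,2),round(o['time_s'],1))
        if not s or r<.0165: break
    move_l(at(.022)+[.05],feed=.08); move_l(at(.024)+[.14],feed=.2)
E
python3 - <<'E'
from h import *
fold(np.array([.531,.137]),-.102,2)
E
```

```text
2 True r=0.0169 dF [0.61 2.05 0.56] 6.7
2 True r=0.0150 dF [0.24 1.76 1.5 ] 7.1
```

```bash
python3 - <<'E'
from h import *
C=np.array([.531,.137])
for n in(1,4,3): fold(C,-.102,n)
down(.531,.137,.28,-.102);hold(.2)
p,d,c=snap("wrist","w2");print(wristlid(p,c,(300,160)),observe()['time_s'])
a=cv2.resize(p[80:320,220:430],None,fx=1.9,fy=1.9)
s,d,_=snap("side","s2"); b=cv2.resize(s[170:270,210:340],(a.shape[1],a.shape[0]))
cv2.imwrite("pics/c2.png",np.hstack([a,b])[:,:,::-1])
E
```

```text
1 True r=0.0196 dF [0.4  0.94 0.92] 11.1
1 True r=0.0184 dF [-0.26  0.87 -0.09] 11.4
1 True r=0.0173 dF [ 0.37 -0.42  0.7 ] 11.7
1 True r=0.0160 dF [-0.06 -0.14 -0.13] 12.0
4 True r=0.0174 dF [-0.74 -0.23 -1.93] 16.3
4 True r=0.0158 dF [-0.85  0.36 -0.52] 16.6
3 True r=0.0148 dF [ 0.49 -0.38 -0.61] 20.8
((array([0.53085071, 0.13729752]), 133.72116088867188, 109.83019256591797, np.float64(-0.10054911169454119)), array([  264,   138,   113,   132, 14330], dtype=int32)) 22.575
```

View pics/c2.png

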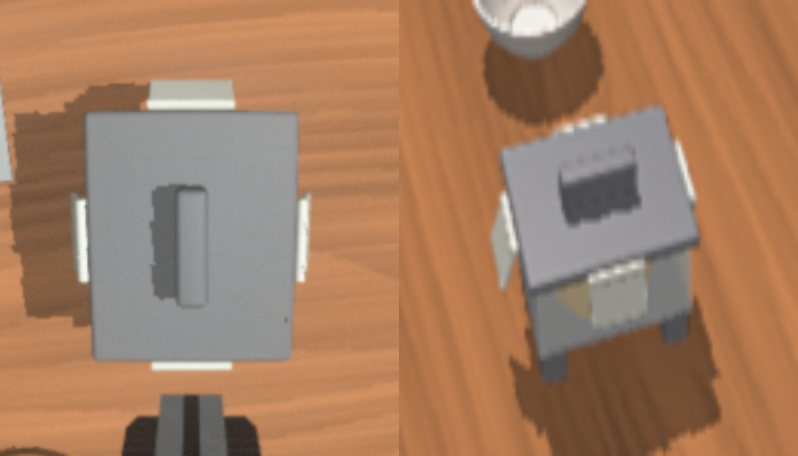

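Flaps 1, 2 and 4 hang nearly down and flap 3, at (190,95) in the crop, is still partly out. The box has not shifted. The force stop trips on motion noise, so I'll do a second pass with small steps, reading the force at standstill.

```bash
cat >> h.py <<'E'
def ft():
    s=[]
    for _ in range(3): hold(.02); s.append(observe()['ft_force'])
    return np.mean(s,0)
def press(C,yaw,n,rs=(.0145,.0135,.0125,.0115,.0105),stop=2.5):
    e=yaw+[0,PI/2,PI,-PI/2][n-1]; u=np.array([np.cos(e),np.sin(e)]); H=.071 if n%2 else .058
    at=lambda r:list(C+u*(H+r))
    down(*at(.022),.125,e); f0=ft()[:2]@u
    move_l(at(.022)+[.047],feed=.15)
    log=[]
    for r in rs:
        move_l(at(r)+[.047],feed=.03); f=ft()[:2]@u-f0
        log.append((round(r*1e3,1),round(float(f),2)))
        if f>stop: break
    print(n,log,round(observe()['time_s'],1))
    move_l(at(.018)+[.05],feed=.1); move_l(at(.022)+[.125],feed=.25)
E
python3 - <<'E'
from h import *
press(np.array([.531,.1372]),-.101,3); print(observe()['time_s'])
E
```

```text
3 [(14.5, 0.36), (13.5, 1.09), (12.5, 2.38), (11.5, 2.14), (10.5, 3.0)] 25.7
26.4417
```

```bash
python3 - <<'E'
from h import *
C=np.array([.531,.1372])
for n in(1,2,4): press(C,-.101,n,(.0135,.0120,.0105),2.8)
p,d,c=snap("scene","sc3"); s,d,_=snap("side","s3");print(observe()['time_s'])
cv2.imwrite("pics/c3.png",np.hstack([cv2.resize(p[195:285,330:420],(400,400),interpolation=2),cv2.resize(s[175:265,230:320],(400,400),interpolation=2)])[:,:,::-1])
E
```

```text
1 [(13.5, 2.32), (12.0, 4.29)] 28.7
2 [(13.5, 0.35), (12.0, 2.25), (10.5, 3.1)] 32.7
4 [(13.5, 1.17), (12.0, 2.65), (10.5, 4.43)] 35.9
36.725
```

View pics/c3.png

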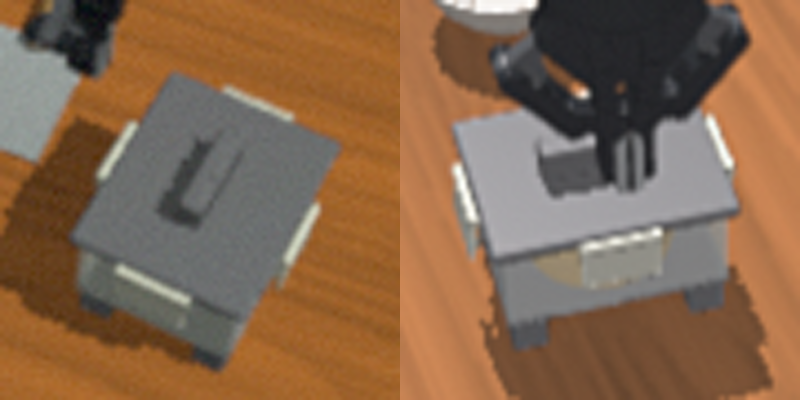

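All four flaps now appear flat against the rim in both views. I'll look at the base box, then at the box again, from the same relative wrist pose.

```bash
python3 - <<'E'
from h import *
down(.543,-.191,.25,.241);hold(.15)
p,d,c=snap("wrist","w4");print(wristlid(p,c,(300,170)))
gripper_to(.05)
down(.531,.137,.25,-.101);hold(.15)
p2,d,c=snap("wrist","w5");print(wristlid(p2,c,(300,170)),observe()['time_s'])
cv2.imwrite("pics/c5.png",np.hstack([p[60:340,150:490],p2[60:340,150:490]])[:,:,::-1])
E
```

```text
((array([ 0.54345557, -0.18853946]), 133.4868927001953, 109.55254364013672, np.float64(0.24469112444318272)), array([  260,   131,   123,   144, 16882], dtype=int32))
((array([0.53107013, 0.13930432]), 134.82086181640625, 109.62265014648438, np.float64(-0.10319669329224346)), array([  256,   133,   122,   144, 16424], dtype=int32)) 39.9833
```

View pics/c5.png

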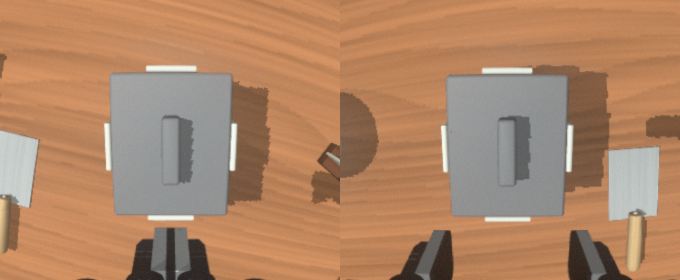

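Both boxes look alike from above, with flap slivers of equal width, so the flaps are down. I'll take one more look at the box with the tool turned half round, to cancel the camera offset, then grasp and lift.

```bash
python3 - <<'E'
from h import *
y0=observe()['tcp_rot'][2]
B1=np.array([.53107,.13930]);A1=np.array([.54346,-.18854])
movep([.531,.137,.25],[PI,0,(PI-.102)]);hold(.15)
p2,d,c=snap("wrist","w6");r=wristlid(p2,c,(325,170));print(r,y0,observe()['time_s'])
B=(B1+r[0])/2; yb=(-.1032+r[3])/2; ya=.2447-.1032-0-yb+.2064*0+0  # placeholder replaced below
dyaw=-.1032-yb; ya=.2447-dyaw
b=B1-B; R=lambda t:np.array([[np.cos(t),-np.sin(t)],[np.sin(t),np.cos(t)]])
A=A1-R(.241+.101)@b
print("box",B,yb,"base",A,ya,"bias",b)
np.savez("pose.npz",B=B,yb=yb,A=A,ya=ya)
E
```

```text
((array([0.52847388, 0.13951892]), 133.98178100585938, 109.85360717773438, np.float64(-0.10041701890447326)), array([  262,   133,   122,   143, 16406], dtype=int32)) -0.10257790183279347 42.8333Traceback (most recent call last):
  File "<stdin>", line 6, in <module>
ValueError: setting an array element with a sequence. The requested array has an inhomogeneous shape after 1 dimensions. The detected shape was (4,) + inhomogeneous part.
```

```bash
python3 - <<'E'
from h import *
x,y=.52977,.13941; rot=[PI,0,PI-.1018]
move_l([x,y,.13],feed=.15,rotation=rot)
s=move_l([x,y,.088],feed=.06,max_force=10)
print(s,observe()['eef_pos'])
gripper_to(0,f_grip=60);o=observe();print(o['opening'],o['grasp_force'],o['eef_pos'],o['time_s'])
hold(.1);move_l([x,y,.10],feed=.05);hold(.05);o=observe();print(o['ft_force'],o['opening'],o['torque'])
move_l([x,y,.228],feed=.15);o=observe();print(o['ft_force'],o['opening'],o['eef_pos'],o['tcp_rot'],o['time_s'])
s,d,_=snap("side","s7");cv2.imwrite("pics/c7.png",cv2.resize(s[80:380,180:420],(480,600))[:,:,::-1])
E
```

```text
False [0.53002342 0.13943469 0.08820958]
-0.00034789366589449856 0.0 [0.52979051 0.13942696 0.08806136] 45.1667
[0.23007308 0.06678667 0.24087007] 0.00014400474959269668 [0.0341952  0.07283338 0.00378227]
[-0.37683228  0.48473267 -0.22025142] -5.594805874433539e-06 [0.52900914 0.13933554 0.22667657] [-3.14112158e+00 -2.09565476e-03  3.03981470e+00] 46.7083
```

View pics/c7.png

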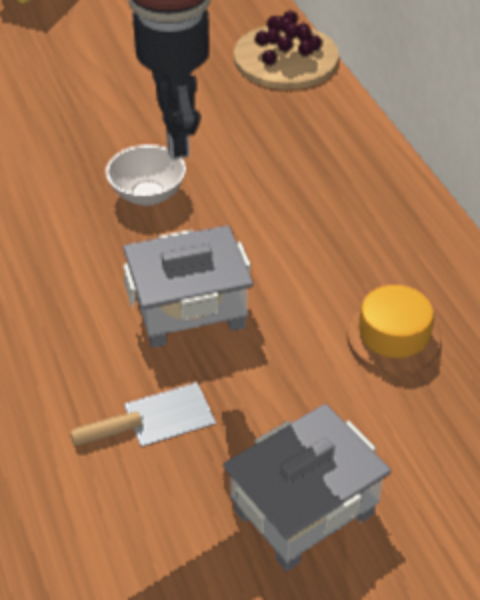

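The side view shows the grasp missed: the fingers are empty and the box is still on the counter at crop (187,265). I'll check how the fingers stood over the bar.

```bash
python3 - <<'E'
from h import *
a=np.load("w6.npz")['p']
p,d,c=snap("wrist","w8");o=observe();print(o['opening'],o['time_s'],wristlid(p,c,(300,150)))
cv2.imwrite("pics/c8.png",np.hstack([a[60:400,150:490],p[60:400,150:490]])[:,:,::-1])
E
```

```text
1.5692442971794714e-05 46.8083 ((array([0.53701392, 0.13881863]), 151.0213165283203, 109.44039154052734, np.float64(-0.10078639934766724)), array([  255,   137,   131,   176, 19340], dtype=int32))
```

View pics/c8.png

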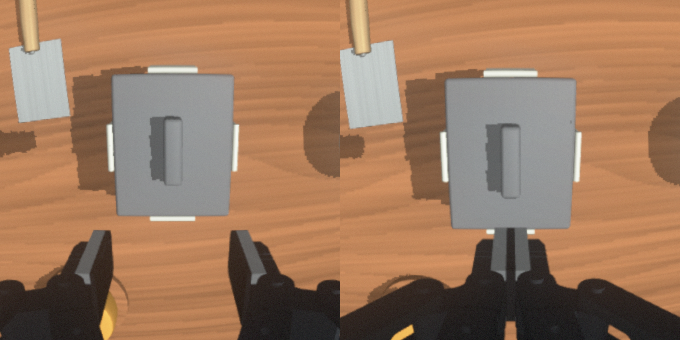

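```bash
python3 - <<'E'
from h import *
def pt(f,u,v):
    K,T=f['K'],f['T'];x=np.array([(u-K[0,2])/K[0,0],(v-K[1,2])/K[1,1]]);th=np.linalg.norm(x)
    d=f['d'][v,u];r=np.r_[x/th*np.tan(th),1]*d;return T[:3,:3]@r+T[:3,3]
f=np.load("w8.npz")
for q in((321,190),(321,220),(321,250),(280,180),(360,270),(312,292),(328,292),(312,310)):print("w8",q,np.round(pt(f,*q),4))
f=np.load("w6.npz")
for q in((323,210),(280,180),(248,294),(390,294),(250,310)):print("w6",q,np.round(pt(f,*q),4))
print("tcp at w8",observe()['eef_pos'])
E
```

```text
w8 (321, 190) [0.5027 0.1425 0.1035]
w8 (321, 220) [0.5268 0.1401 0.1038]
w8 (321, 250) [0.5521 0.1375 0.1033]
w8 (280, 180) [0.4939 0.1092 0.0853]
w8 (360, 270) [0.581  0.1696 0.0847]
w8 (312, 292) [0.5167 0.1373 0.2558]
w8 (328, 292) [0.5177 0.1437 0.255 ]
w8 (312, 310) [0.5164 0.1377 0.2716]
w6 (323, 210) [0.5269 0.1398 0.1031]
w6 (280, 180) [0.4998 0.1039 0.0837]
w6 (248, 294) [0.5153 0.1101 0.2837]
w6 (390, 294) [0.5215 0.1659 0.2826]
w6 (250, 310) [0.4542 0.1449 0.414 ]
tcp at w8 [0.52889952 0.13929381 0.22639786]
```

```bash
python3 - <<'E'
from h import *
for n in("s7","s3"):
    f=np.load(n+".npz");W=cloud(f['d'],dict(intrinsics=f['K'],world_from_camera=f['T']))
    c=np.array([.529,.139]) if n=="s7" else np.array([.522,.052])
    m=(np.linalg.norm(W[...,:2]-c,axis=-1)<.05)&(W[...,2]>.112)
    z=W[m][:,2];i=np.argsort(z)[:400:40];print(n,np.round(W[m][i],3).tolist())
E
```

```text
s7 [[0.529, 0.135, 0.245], [0.537, 0.129, 0.261], [0.533, 0.123, 0.272], [0.534, 0.124, 0.281], [0.517, 0.125, 0.301], [0.513, 0.141, 0.314], [0.511, 0.121, 0.321], [0.516, 0.116, 0.33], [0.543, 0.118, 0.339], [0.527, 0.096, 0.346]]
s3 [[0.519, 0.047, 0.147], [0.534, 0.047, 0.161], [0.514, 0.051, 0.17], [0.534, 0.047, 0.178], [0.518, 0.045, 0.189], [0.53, 0.042, 0.194], [0.538, 0.049, 0.197], [0.534, 0.044, 0.199], [0.5, 0.052, 0.201], [0.546, 0.052, 0.203]]
```

Both cameras put the real fingertips about 20 mm short of the reported TCP, which explains the miss and also means the flaps were pressed higher than planned. Before regrasping I'll compare the flap slivers with the base's, using pictures already taken.

```bash
python3 - <<'E'
from h import *
for n,(P,a) in dict(w4=(np.array([.54346,-.18854]),.2447),w5=(np.array([.53107,.1393]),-.1032),w6=(np.array([.52847,.13952]),-.1004)).items():
    f=np.load(n+".npz");c=dict(intrinsics=f['K'],world_from_camera=f['T']);hsv=cv2.cvtColor(f['p'],cv2.COLOR_RGB2HSV)
    m=(hsv[...,1]<50)&(hsv[...,2]>185);v,u=np.nonzero(m);q=(onplane(c,np.c_[u,v],.08,True)-P)*1000
    q=q@np.array([[np.cos(a),-np.sin(a)],[np.sin(a),np.cos(a)]]);o={}
    for k,s in((1,q[:,0]),(3,-q[:,0]),(2,q[:,1]),(4,-q[:,1])):
        H=71 if k%2 else 58; t=q[:,1] if k%2 else q[:,0]
        w=s[(abs(t)<15)&(s>H-8)&(s<H+25)]; o[k]=(np.round(np.percentile(w,[2,98])-H,1).tolist(),len(w))
    print(n,o)
f={n:np.load(n+".npz") for n in("w4","w5")}
g=[cv2.resize(f[n]['p'][110:300,240:400],None,fx=2.4,fy=2.4,interpolation=2) for n in f]
E
```

```text
w4 {1: ([-2.7, 0.9], 166), 3: ([-1.3, 3.0], 155), 2: ([-2.1, 2.4], 154), 4: ([-2.2, 2.5], 159)}
w5 {1: ([-2.9, 0.8], 170), 3: ([-0.4, 3.9], 142), 2: ([-1.9, 2.2], 142), 4: ([-2.3, 2.4], 164)}
w6 {1: ([-1.1, 3.2], 125), 3: ([-3.4, 1.2], 202), 2: ([-1.8, 2.2], 135), 4: ([-2.2, 2.1], 150)}
```

```bash
python3 - <<'E'
from h import *
poses=dict(box=(np.array([.5298,.1394]),-.102),base=(np.array([.5422,-.1889]),.246))
for n in("s7","s3","sc3"):
    f=np.load(n+".npz");W=cloud(f['d'],dict(intrinsics=f['K'],world_from_camera=f['T']))
    hsv=cv2.cvtColor(f['p'],cv2.COLOR_RGB2HSV);z=W[...,2]
    for nm,(C,a) in poses.items():
        q=(W[...,:2]-C)@np.array([[np.cos(a),-np.sin(a)],[np.sin(a),np.cos(a)]])
        for k in(1,2,3,4):
            s,t,H=[(q[...,0],q[...,1],.071),(q[...,1],q[...,0],.058),(-q[...,0],q[...,1],.071),(-q[...,1],q[...,0],.058)][k-1]
            m=(hsv[...,1]<70)&(hsv[...,2]>120)&(abs(t)<.02)&(s>H-.004)&(s<H+.025)&(z>.048)&(z<.09)
            o=[(int(m2.sum()),round(float(np.median(s[m2])-H)*1e3,1)) if (m2:=m&(z>=lo)&(z<lo+.01)).sum()>4 else None for lo in(.05,.06,.07,.08)]
            if m.sum()>20: print(n,nm,k,o)
E
```

```text
s7 box 1 [None, None, (5, 2.8), (21, -1.0)]
s7 box 3 [(11, 3.2), (13, 2.4), (18, -0.2), (19, -0.2)]
s7 box 4 [(43, 3.2), (45, 3.9), (50, 4.1), (47, 2.0)]
s7 base 1 [None, None, (10, 0.2), (29, -1.5)]
s7 base 2 [None, None, (7, -0.9), (18, -2.5)]
s7 base 3 [(14, 0.1), (28, 0.9), (26, 1.2), (34, 0.8)]
s7 base 4 [(27, 3.6), (40, 3.6), (43, 3.6), (47, 1.9)]
s3 box 1 [None, None, (11, -0.4), (20, -0.1)]
s3 box 3 [(10, 3.1), (11, 2.5), (19, 1.1), (18, -1.4)]
s3 box 4 [(41, 3.8), (47, 3.6), (52, 4.6), (48, 0.4)]
s3 base 1 [None, None, (10, 0.6), (26, -1.2)]
s3 base 2 [None, None, (10, -0.6), (15, -2.1)]
s3 base 3 [(20, 1.0), (30, 1.0), (31, 1.2), (35, 0.7)]
s3 base 4 [(31, 3.7), (37, 3.7), (45, 3.9), (56, 2.4)]
sc3 box 1 [None, None, (9, 3.2), (40, 2.2)]
sc3 box 2 [None, None, (10, -0.5), (30, -0.5)]
sc3 box 4 [None, None, None, (26, -0.6)]
sc3 base 1 [(9, 3.0), (28, 2.9), (19, 4.1), (43, 2.4)]
```

Flap 3 still flares about 3 mm at its edge, roughly 0.1 rad, while flap 4 is flat and flap 1 matches the base. Flap 2 can't be settled from these views. I'll re-press 2 and 3 near their free edges, with the tip 20 mm lower, then grasp.

```bash
cat >> h.py <<'E'
def press2(C,yaw,n,stop=2.6):
    e=yaw+[0,PI/2,PI,-PI/2][n-1]; u=np.array([np.cos(e),np.sin(e)]); H=.071 if n%2 else .058
    at=lambda r:list(C+u*(H+r))
    down(*at(.020),.108,e); hold(.05); f0=ft()[:2]@u
    move_l(at(.020)+[.036],feed=.2)
    log=[]
    for r in(.013,.0115,.010,.0085,.007):
        move_l(at(r)+[.036],feed=.05); f=ft()[:2]@u-f0
        log.append((round(r*1e3,1),round(float(f),2)))
        if f>stop: break
    move_l(at(.016)+[.037],feed=.1); move_l(at(.020)+[.108],feed=.3)
    print(n,log,round(observe()['time_s'],1))
E
python3 - <<'E'
from h import *
C=np.array([.5298,.1394])
move_l([.5298,.1394,.15],feed=.3)
press2(C,-.102,2)
press2(C,-.102,3)
x,y=C; a=down(x,y,.15,PI-.1018); hold(.1)
snap("side","s9");snap("wrist","w9")
gripper_to(.045);print(a,observe()['time_s'],observe()['eef_pos'])
for n in("s9",):
    f=np.load(n+".npz");W=cloud(f['d'],dict(intrinsics=f['K'],world_from_camera=f['T']));hsv=cv2.cvtColor(f['p'],cv2.COLOR_RGB2HSV);z=W[...,2]
    q=(W[...,:2]-C)@np.array([[np.cos(-.102),-np.sin(-.102)],[np.sin(-.102),np.cos(-.102)]]);s,t,H=-q[...,0],q[...,1],.071
    m=(hsv[...,1]<70)&(hsv[...,2]>120)&(abs(t)<.02)&(s>H-.006)&(s<H+.025)
    print([(int(m2.sum()),round(float(np.median(s[m2])-H)*1e3,1)) for lo in(.05,.06,.07,.08) if (m2:=m&(z>=lo)&(z<lo+.01)).sum()])
f=np.load("w9.npz");print(wristlid(f['p'],dict(intrinsics=f['K'],world_from_camera=f['T']),(300,170)))
E
```

```text
2 [(13.0, 0.43), (11.5, 2.67)] 50.6
3 [(13.0, 0.45), (11.5, -0.45), (10.0, 2.06), (8.5, 4.39)] 54.4
-0.10179999999999989 55.6 [0.52985182 0.13943308 0.15015129]
[(3, -1.2), (4, -0.9), (9, -0.8), (19, -3.2)]
((array([0.52961157, 0.13632425]), 140.3095245361328, 114.58341979980469, np.float64(-0.09963285112149942)), array([  234,   128,   179,   206, 31320], dtype=int32))
```

```bash
python3 - <<'E'
from h import *
f=np.load("w9.npz");cv2.imwrite("pics/c9.png",f['p'][:,:,::-1])
E
```

```text
(no output)
```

View pics/c9.png

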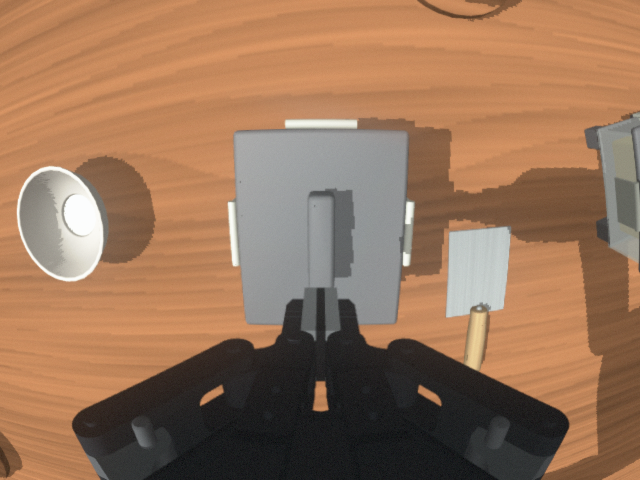

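The wrist view shows the lid corners at (234,131), (408,131), (398,324) and (246,324), with the bar at (320,235) in line with the fingers. I'll place the box centre from those corners, then grasp, lift and carry.

```bash
python3 - <<'E'
from h import *
f=np.load("w9.npz");c=dict(intrinsics=f['K'],world_from_camera=f['T'])
P=onplane(c,[[234,131],[408,131],[398,324],[246,324]],.085,True);print(P,P.mean(0),np.linalg.norm(P-np.roll(P,1,0),axis=1))
T=f['T'];print(np.round(T[:3,3],4))
bar=onplane(c,[[320,192]],.105,True);print(bar)
f=np.load("w4.npz");c=dict(intrinsics=f['K'],world_from_camera=f['T']);hsv=f['p']
E
```

```text
[[0.60412623 0.18462632]
 [0.59342713 0.07852546]
 [0.46011212 0.08999653]
 [0.47126748 0.19844404]] [0.53223324 0.13789809] [0.13357536 0.10663894 0.13380761 0.10901975]
[0.603  0.1319 0.3118]
[[0.56391287 0.13576731]]
```

```bash
python3 - <<'E'
from h import *
x,y=.5313,.1382; r1=[PI,0,-.101]; A=[.5422,-.1889]; r2=[PI,0,.246]
move_l([x,y,.09],feed=.15,rotation=r1)
s=move_l([x,y,.0675],feed=.06,max_force=12); zg=observe()['eef_pos'][2]
gripper_to(0,f_grip=60);o=observe();print(s,o['opening'],o['grasp_force'],o['eef_pos'],o['time_s'])
if o['opening']>.008:
    z=zg+.13; move_l([x,y,zg+.02],feed=.08);o=observe();print(o['ft_force'],o['torque'],o['opening'])
    move_l([x,y,z],feed=.2); move_l(A+[z],feed=.2,rotation=r2)
    hold(.1);o=observe();print(o['ft_force'],o['opening'],o['eef_pos'],o['tcp_rot'],o['time_s'])
    snap("side","s10");snap("scene","sc10")
    a,b=np.load("sc10.npz")['p'],np.load("s10.npz")['p']
    cv2.imwrite("pics/c10.png",np.hstack([cv2.resize(a[120:280,180:340],(400,400)),cv2.resize(b[200:380,240:420],(400,400))])[:,:,::-1])
E
```

```text
False 0.014389296862165014 61.19689106941223 [0.53169778 0.13851027 0.06804889] 57.05
[-0.44487553  0.01610501 -8.17135192] [-0.03976505  0.05222474 -0.02034677] 0.014622729038387858
[ 3.24872549e-03 -6.71559732e-01 -7.46686525e+00] 0.014406809667841079 [ 0.54225827 -0.18805616  0.19709875] [-3.14133881e+00 -4.01631729e-05  2.46990200e-01] 60.025
```

View pics/c10.png

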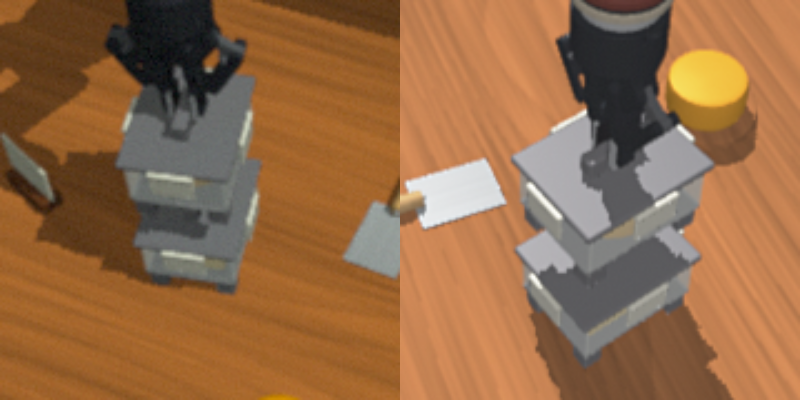

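The box is held level, aligned above the base with all flaps down. I'll check the offset numerically from the same two cameras.

```bash
python3 - <<'E'
from h import *
C=np.array([.5422,-.1885])
for n,n0 in(("sc10","scene0"),("s10","side0")):
    g=np.load(n+".npz");c=dict(intrinsics=g['K'],world_from_camera=g['T'])
    for p,d,z0 in((np.load(n0+".npz")['p'],np.load(n0+".npz")['d'],.085),(g['p'],g['d'],.2141)):
        W=cloud(d,c);hsv=cv2.cvtColor(p,cv2.COLOR_RGB2HSV)
        m=(hsv[...,1]<60)&(hsv[...,2]<165)&(abs(W[...,2]-z0)<.008)&(np.linalg.norm(W[...,:2]-C,axis=-1)<.1)
        m=cv2.morphologyEx(m.astype(np.uint8),cv2.MORPH_OPEN,np.ones((3,3)));r=lidrect(c,cv2.morphologyEx(m,cv2.MORPH_CLOSE,np.ones((15,15))),z0)
        print(n,z0,np.round(r[0],4),round(r[1],1),round(r[2],1),round(r[3],3))
E
```

```text
sc10 0.085 [ 0.545  -0.1877] 139.4 111.8 0.24
sc10 0.2141 [ 0.5466 -0.1879] 138.4 115.5 0.255
s10 0.085 [ 0.5412 -0.1934] 137.6 112.1 0.243
s10 0.2141 [ 0.5518 -0.219 ] 125.5 61.7 0.186
```

```bash
python3 - <<'E'
from h import *
A=[.5414,-.1890]; r2=[PI,0,.246]; zf=.06805+.085
move_l(A+[zf+.012],feed=.06,rotation=r2); hold(.05);f0=observe()['ft_force'][2]
s=move_l(A+[zf-.001],feed=.02,max_force=5);o=observe();print(s,o['eef_pos'],zf,o['ft_force'],f0)
if s and o['eef_pos'][2]>zf+.0025:
    s=move_l(A+[zf-.001],feed=.02,max_force=5);o=observe();print(s,o['eef_pos'],o['ft_force'])
hold(.1);o=observe();print(o['ft_force'],o['eef_pos'],o['time_s'])
E
```

```text
True [ 0.5411387  -0.18891383  0.15303177] 0.15305000000000002 [0.71152735 0.07163825 6.61229737] -6.989228591849162
[-0.82281281  0.31692519  7.2751612 ] [ 0.54115994 -0.18888334  0.15303973] 61.5417
```

```bash
python3 - <<'E'
from h import *
gripper_to(.045); p=observe()['eef_pos']
move_l([p[0],p[1],.29],feed=.12); hold(.15)
q,d,c=snap("wrist","w11");g,_,_=snap("side","s11");sc,_,_=snap("scene","sc11")
print(observe()['time_s'],observe()['opening'])
hsv=cv2.cvtColor(q,cv2.COLOR_RGB2HSV)
import h
_l=h.lidrect
h.lidrect=lambda c,m,z,f:_l(c,m,.17,f)
print("w",h.wristlid(q,c,(300,170)))
for n in("sc11","s11"):
    f=np.load(n+".npz");c=dict(intrinsics=f['K'],world_from_camera=f['T']);W=cloud(f['d'],c);hsv=cv2.cvtColor(f['p'],cv2.COLOR_RGB2HSV)
    m=(hsv[...,1]<60)&(hsv[...,2]<165)&(abs(W[...,2]-.17)<.01)&(np.linalg.norm(W[...,:2]-[.542,-.189],axis=-1)<.1)
    m=cv2.morphologyEx(m.astype(np.uint8),cv2.MORPH_OPEN,np.ones((3,3)));r=_l(c,cv2.morphologyEx(m,cv2.MORPH_CLOSE,np.ones((15,15))),.17)
    print(n,np.round(r[0],4),round(r[1],1),round(r[2],1),round(r[3],3),np.round(np.median(W[m>0][:,2]),4))
    for nm,k in(("all",(W[...,2]>.03)&(W[...,2]<.2)&(np.linalg.norm(W[...,:2]-[.542,-.189],axis=-1)<.12)),): print(np.round(W[k].min(0),3),np.round(W[k].max(0),3))
E
```

```text
63.5583 0.04515043119967835
w ((array([ 0.54303894, -0.1875423 ]), 136.02743530273438, 109.66029357910156, np.float64(0.2483161360952145)), array([  235,   127,   172,   216, 23296], dtype=int32))
sc11 [ 0.5443 -0.1868] 139.3 111.3 0.247 0.1709
[ 0.466 -0.255  0.03 ] [ 0.623 -0.119  0.195]
s11 [ 0.5407 -0.1935] 136.6 110.7 0.248 0.1687
[ 0.464 -0.26   0.03 ] [ 0.62  -0.122  0.192]
```

```bash
python3 -c "
from plant import *
print(job_done())"
```

```text
the job is handed in; nothing more can be done
None
```

The job is handed in at about 64 s: all four flaps are folded down, though flap 2 is judged by push force only. The box is released on the other one, edges within about 1 mm and a few milliradians by the cameras; the first grasp closed above the bar and was redone, and pressing the flaps slid the box a couple of millimetres before the lift.

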